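# Lever open a slide box and hold its carriage in the ball detent

### The job

Take the small screwdriver and, with its blade under the tab at the front edge of the slide box's clear cover, lever the cover up and over until it stands open past upright, keeping the fingers off the cover; then lay the screwdriver back flat on the bench. Now grip the carriage's knob and slide the carriage towards the ball plunger until you feel the ball click into the notch between the two pins, without running past it. Finish there still holding the knob (do not let go), and leave the other things on the bench where they are.

Things in the scene. Friction and masses are not known exactly. Their poses are not given: they have to be found in the camera images.
- driver: Precision screwdriver, 144 mm long, about 12 mm thick handle that feels only 7 mm wide and 6 mm high to the fingers; 35 g, lies flat. Origin at mid length on its underside; the tool runs along its y axis, the blade tip at y = -69 mm and the handle end at y = +65 mm; z up.
- driver_tip (a point): Tip of the driver's blade, 3 mm above its underside. The driver's solid shape is a plain bar 6 mm high and 7 mm wide right up to the tip.
- slide_box: Slide box, a fixed grey metal tray 100 x 250 x 50 mm (x, y, z), walls 5 mm, floor 8 mm thick. Origin at the centre of its underside, x away from the robot, y along the rail (to the left), z up. It does not shift. The rail, carriage and plunger are inside; a hinged cover lies on top.
- cover (a joint): Hinge angle of the clear cover with grey rim (104 x 250 mm, 3 mm thick, 80 g): 0 closed, 1.57 upright, 1.95 fully back against its stop. The hinge rubs (0.03 N m): the cover falls shut from below about 0.8 rad and stays where it is left above about 0.9 rad.
- cover_tab (a point): Middle of the underside of the cover's pry tab: a strip 60 mm wide along y that sticks out 20 mm from the front wall (-x side) of the box at 50.5 mm above the bench when closed; this point is 12 mm outside the front wall, 114 mm from the hinge axis. Moves with the cover; nothing lies below the tab.
- cover_hinge (a point): Hinge axis of the cover (runs along the box's y), at x = +52 mm, z = 50.5 mm of the box.
- carriage (a joint): Position of the carriage along the rail in m: 0 at the right end (-y of the box), grows to the left (+y) up to 0.130. Rubs with about 1.2 N; stays where it is left.
- carriage_knob (a point): Centre of the top of the carriage's black knob, 16 x 20 x 28 mm (x, y, z), top 48 mm and foot 20 mm above the bench. The carriage plate below is 28 x 60 mm with its top at 20 mm.
- carriage_notch (a point): Middle of the notch: the gap between two upright 10 mm steel pins at y = -7 and +7 mm on the far side (+x) of the carriage, 15 mm above the bench. It has the same place along the rail as the knob's centre.
- plunger_line (a point): Centre line of the ball plunger, a 24 x 24 x 14 mm aluminium block clamped to the tray's floor behind the rail (+x side) (top 22 mm above the bench), with a sprung 10 mm ball towards the carriage. The ball has clicked in when the notch is level with this point along y. The leading pin meets the ball 14 mm before.
- loupe_by: Black eye loupe, 37 mm wide, 34 mm high; bystander. Origin under its centre.
- tape_by: Roll of brown tape lying flat, 70 mm wide, 16 mm high; bystander. Origin under its centre.
- vial_by: White vial with black cap, 22 mm wide, 45 mm high; bystander. Origin under its centre.
- plunger: The same block; origin on the tray floor, 14 mm from the plunger point towards the rail; axes as the box. Riding over the leading pin takes 5 to 12 N along the rail, the crest lies 7 mm before the notch, after it the ball draws the carriage in by itself; leaving the notch takes as much again.
Things that resemble listed ones, but are neither listed nor needed, are in the scene too. What is shaped like the driver but blue is not meant.

How it is judged:
By the outcome, as a careful person would: the job done as asked, in the order asked, and still so for the second after the job is handed in, while the arm keeps its last pose, push and grip.
It also fails if it takes over 67 s, if anything falls off the work surface, if the arm or the gripper's body presses on something with over 40 N, if the wrist force passes 120 N, or if a joint passes its speed limit or range.

### The arm

A 7-joint arm with a two-finger parallel gripper is mounted at the origin on a cart in front of the work surface, level with it; the furniture and walls round the work are solid. World frame = base frame: x ahead of the robot, y to its left, z up, the work surface at z = 0. Lengths are in m, angles in rad, forces in N, time in s.
With the tool pointing down it reaches from about 0.4 to 0.85 m from the base axis. Payload 10.4 kg.
Tool frame: the origin (TCP) lies at the very end of the fingers, on their centre line; the grasp point (between the pads) lies 19 mm behind it; x points along the fingers, z is the direction in which the jaws open and shut, and the axes are right-handed (so a half turn about x gives the same grasp; the last joint's range is limited). The gripper opens to 85 mm and grips with 20 to 120 N. Pads are 22 mm wide; open, the fingers measure 114 mm over their backs; the gripper's body (76 mm by 85 mm) begins 54 mm behind the grasp point. The pads swing forward as they close: fully open they stand 13 mm farther back than shut.
Start: joints at [1.191, 0.332, -0.065, 1.46, 0.022, 1.35, -0.088], TCP at [0.218, -0.586, 0.231] pointing down, gripper open.
Joint ranges: [-2.6, 2.6], [-0.5, 2.12], [-1.47, 1.34], [0.16, 2.42], [-1.27, 4.41], [0.06, 2.06], [-2.6, 2.6]. Speed limits (rad/s): [2.22, 2.22, 2.79, 2.79, 3.14, 3.14, 3.14].

### API

Orientations are given as a unit quaternion [x, y, z, w].
In Python, from workcell import telemetry, viewer, manip, spot_in, mark_of gives the robot as it stands. The module is installed in compiled form; this text tells all that it offers.
- The arm moves only by the shell command python3 -m crank 'ROWS' [FORCE]. ROWS is JSON, a list of rows, each a list of 3 entries, a list of its own where there are three numbers: the closure, from 0 (fully open) to 1 (shut), then the shift along the world's x, y, z in cm, then the turn, a rotation vector about the world's x, y, z in rad. A call has 1 to 12 rows; each row shifts and turns the commanded pose from where the row before left it; what a row does not reach is not made up. A row lasts 1/12 s, in which the tool goes at most 41.7 mm and 7.16 degrees, less where a joint would pass 70% of its speed; a pose out of reach is approached as far as the arm can. A call with a gripper value outside its range is refused whole. The fingers move at their own pace and stop on an object; FORCE is the grip in N (left out, the last holds). Time passes only in rows, so rows that do not move let the fingers close. It gives the time, the measured TCP pose, the force and the opening at its end, in the units of the state.
- telemetry.get_obs(): the state, without advancing time (a new reading comes with each control period).
- viewer.camera(name): name is "scene" or "top"; returns a dict with "frame" (400x640x3 uint8, red, green, blue), "intrinsics" (3x3 intrinsics, pixels), "cam_to_world" (4x4, takes a point from camera to world coordinates). Camera axes: x right, y up, looking along -z (the intrinsics and any distortion apply to the point x, -y, -z); pixel columns grow to the right and rows downward; lengths in m; the calibration is good to about 2 mm. A picture is of the moment at which its call begins. There is no depth.
- manip.hand_in(): hands the job in, once; it reports no verdict.
Trained networks look in a picture, given as the dict that the camera call returned (one of the last four; its "shot" number tells which), for a name from the list of things; names that differ only in an ending like _2 or _b are one class to them, and where a whole thing is asked for, a point or a joint stands for the part that bears it (a point fixed in the world has none). Each returns a list of dicts, best first, with "conf" (0 to 1); they miss things now and then, are a little off and sometimes report something else, mostly with a low value. They report only what shows in the picture. A call takes as long as a camera call. They do not tell look-alikes from the thing itself.
- spot_in(thing, picture): "location" ([x, y, z] in m, in the coordinates of the camera as it stood for that picture, good to about 4 mm: the middle of the surface that is visible of it).
- mark_of(thing, picture): "location" ([x, y, z] in m, in the coordinates of the camera as it stood for that picture, good to about 4 mm: a listed point, or the origin of a listed thing).
The state is a dict: "clock": time; "joint_pos": joint angles; "joint_velocities": joint speeds; "tau": joint torques, N m; "position": TCP position; "ee_rot": TCP orientation; "ft_force": force on the tool from outside, world axes, zero at the start; "torque": the same for the moment, N m; "grip_width": opening from 0.0 (shut) to 1.0 (fully open).
Only numpy, scipy, OpenCV 4.12 (cv2) and the standard library are available. Lean on these libraries where they do the work, as an engineer would, in place of code of your own. Each camera call takes 0.05 s, during which the arm holds its last target. There are 200 camera calls.

## Working session

There is one attempt and no reset: what is moved stays moved. The work goes in short steps, Python scripts to look and compute and a shell command to move; the robot and the scene stay as the last step left them, time stands still between calls to the robot, and variables do not carry over. Pictures are saved under pics/ and viewed, about 8 in all and at most 12, crops included, and the job is handed in when it is done.

```bash
mkdir -p pics
cat > h.py <<'E'
import numpy as np, cv2
from workcell import telemetry, viewer, manip, spot_in, mark_of
def world(c,p): return (np.array(c["cam_to_world"])@np.r_[p,1])[:3]
def pix(c,w):
    p=(np.linalg.inv(np.array(c["cam_to_world"]))@np.r_[w,1])[:3]; q=np.array(c["intrinsics"])@[p[0],-p[1],-p[2]]; return q[:2]/q[2]
def atz(c,u,v,z):
    M=np.array(c["cam_to_world"]); d=np.linalg.inv(np.array(c["intrinsics"]))@[u,v,1]; d=M[:3,:3]@[d[0],-d[1],-d[2]]; o=M[:3,3]; return o+d*(z-o[2])/d[2]
def save(c,n,box=None,k=1):
    f=c["frame"][:,:,::-1]
    if box: f=f[box[1]:box[3],box[0]:box[2]]
    cv2.imwrite("pics/"+n,cv2.resize(f,None,fx=k,fy=k,interpolation=cv2.INTER_CUBIC))
def report(c,names,fn=mark_of,n=3):
    for t in names:
        try:
            for r in fn(t,c)[:n]:
                w=world(c,r["location"]); print(t,round(r["conf"],2),w.round(3),pix(c,w).round())
        except Exception as e: print(t,e)
E
python3 - <<'E'
from h import *
o=telemetry.get_obs(); print(o)
for v in ("scene","top"):
    c=viewer.camera(v); print(v,c.keys(),np.array(c["cam_to_world"]).round(3).tolist()); save(c,v+"0.png",k=1.2)
    report(c,["driver","driver_tip","slide_box","cover_tab","cover_hinge","carriage_knob","carriage_notch","plunger_line","plunger","loupe_by","tape_by","vial_by"])
E
```

```text
{'clock': 0.0, 'joint_pos': array([ 1.19140635,  0.33286403, -0.06468002,  1.46095271,  0.0216016 ,
        1.34985763, -0.08852271]), 'joint_velocities': array([ 1.09368989e-03,  8.28838142e-04, -1.42143019e-04,  4.54673996e-05,
        8.13393002e-05, -1.63532132e-04,  1.30474559e-03]), 'tau': array([-7.41400399e-04, -6.25453949e+01,  4.84551047e-02, -3.91606092e+01,
        1.62131398e-02,  1.00142491e-02,  1.13292663e-05]), 'position': array([ 0.21814885, -0.58530229,  0.23051532]), 'ee_rot': array([ 0.40360395,  0.58120229, -0.403087  ,  0.58036939]), 'ft_force': array([ 0.04023444, -0.17700574,  0.68478316]), 'torque': array([ 0.03675062,  0.02384405, -0.00806489]), 'grip_width': 0.9982446385877379}
scene dict_keys(['frame', 'intrinsics', 'cam_to_world', 'shot']) [[-0.506, 0.639, -0.58, -0.025], [-0.862, -0.359, 0.357, 0.35], [0.02, 0.68, 0.733, 0.79], [0.0, 0.0, 0.0, 1.0]]
driver 0.56 [0.516 0.176 0.004] [271. 249.]
driver 0.54 [0.516 0.311 0.001] [220. 273.]
driver_tip 0.69 [0.541 0.109 0.003] [290. 233.]
driver_tip 0.51 [0.578 0.342 0.005] [199. 258.]
slide_box 0.64 [ 0.56  
[... 385 characters left out ...]
 [[0.002, 0.988, -0.156, 0.374], [-1.0, -0.001, -0.014, -0.022], [-0.014, 0.156, 0.988, 1.208], [0.0, 0.0, 0.0, 1.0]]
driver 0.59 [0.517 0.315 0.001] [212. 208.]
driver 0.46 [ 0.521  0.175 -0.001] [255. 207.]
slide_box 0.94 [ 0.563 -0.087 -0.004] [337. 194.]
cover_tab 0.75 [ 0.502 -0.099  0.05 ] [342. 211.]
cover_tab 0.24 [ 0.628 -0.327  0.001] [411. 174.]
cover_hinge 0.94 [ 0.612 -0.081  0.054] [335. 176.]
plunger_line 0.7 [ 0.565 -0.085 -0.001] [336. 193.]
loupe_by 0.57 [ 0.624 -0.33   0.005] [412. 175.]
loupe_by 0.2 [ 0.615 -0.078  0.054] [335. 175.]
tape_by 0.48 [ 0.508 -0.358 -0.003] [422. 211.]
vial_by 0.63 [0.64  0.362 0.001] [199. 171.]
vial_by 0.44 [ 0.627 -0.329  0.   ] [411. 174.]
```

View pics/scene0.png

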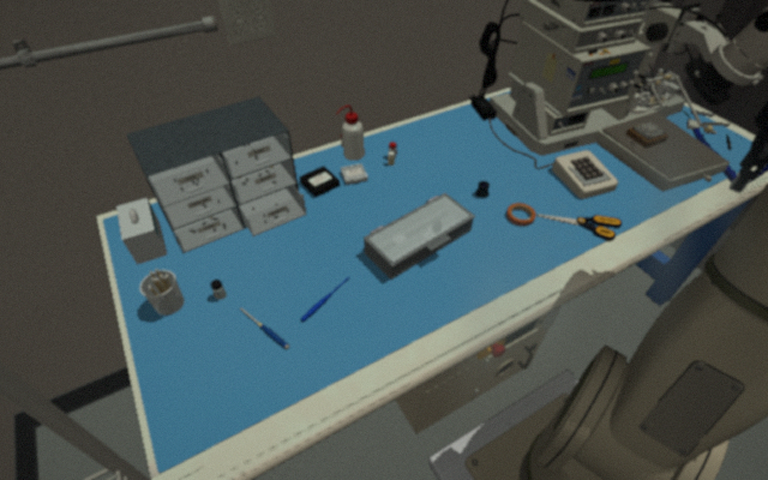

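Run:
```python
from h import *
c=viewer.camera("top"); save(c,"topcrop.png",(170,140,450,250),2.8)
print(np.array(c["intrinsics"]))
```

```text
[[379.27153289   0.         311.32723078]
 [  0.         379.27153289 193.33282406]
 [  0.           0.           1.        ]]
```

View pics/topcrop.png

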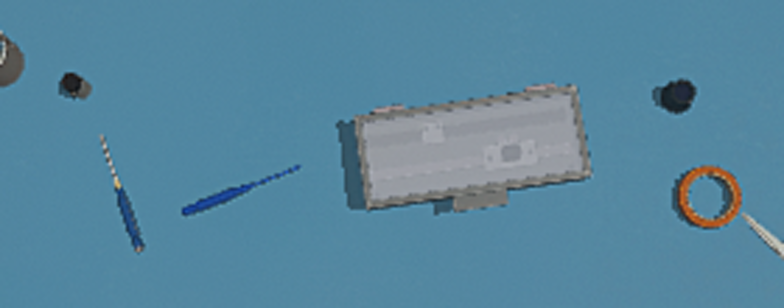

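Run:
```python
from h import *
c=viewer.camera("scene");d=viewer.camera("top")
a=cv2.resize(c["frame"][220:300,180:310],None,fx=5,fy=5,interpolation=cv2.INTER_CUBIC)
b=cv2.resize(d["frame"][175:240,190:295],None,fx=6,fy=6,interpolation=cv2.INTER_CUBIC)[:,:650]
b=cv2.resize(b,(650,190*2))
cv2.imwrite("pics/crop.png",np.vstack([a,b])[:,:,::-1][:780] if 0 else cv2.resize(np.vstack([a,b])[:,:,::-1],(500,600)))
# colours of handles
for cc,pts in ((c,[(228,281),(222,275),(212,266),(205,261),(262,258),(268,252),(280,240),(285,235)]),):
    for u,v in pts: print(u,v,cc["frame"][v-1:v+2,u-1:u+2].reshape(-1,3).tolist()[::2])
```

```text
228 281 [[22, 50, 91], [24, 59, 102], [17, 44, 84], [32, 63, 85], [17, 46, 86]]
222 275 [[27, 54, 98], [26, 60, 102], [19, 53, 96], [18, 47, 76], [23, 54, 97]]
212 266 [[110, 126, 127], [80, 116, 137], [109, 126, 129], [84, 110, 120], [112, 129, 127]]
205 261 [[106, 116, 119], [93, 121, 134], [98, 113, 114], [66, 100, 121], [99, 111, 111]]
262 258 [[23, 56, 131], [23, 50, 107], [15, 48, 102], [14, 41, 101], [40, 77, 107]]
268 252 [[25, 60, 132], [17, 47, 112], [24, 52, 113], [19, 50, 110], [36, 68, 103]]
280 240 [[50, 99, 131], [37, 76, 123], [40, 79, 121], [34, 71, 118], [56, 100, 130]]
285 235 [[57, 109, 139], [40, 84, 126], [42, 87, 129], [44, 89, 133], [50, 97, 131]]
```

View pics/crop.png

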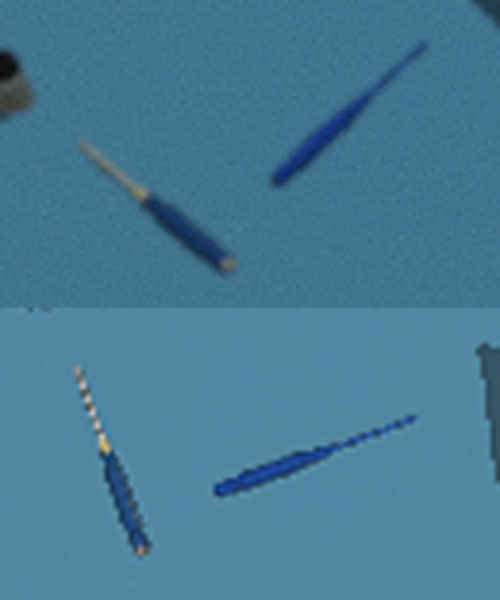

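I chose the driver at scene px (220,273), with its steel shank, brass ferrule and navy handle. The all-blue look-alike at (271,249) is not meant. The box's tab faces the robot at (366,202), and through the cover the top view shows the knob at about (352,194) and the plunger at about (324,187).

Run:
```python
from h import *
from scipy.spatial.transform import Rotation as R
c=viewer.camera("scene");d=viewer.camera("top")
print("drv scene",atz(c,200.8,257,.003).round(3),atz(c,239.8,288.9,.005).round(3))
print("drv top",atz(d,206.4,188.4,.003).round(3),atz(d,219.8,228.9,.005).round(3))
print("knob",atz(d,352.5,194.3,.048).round(3),"plunger",atz(d,324.3,186.8,.022).round(3))
# triangulate handle end / tip
def ray(k,u,v):
    a=atz(k,u,v,0);b=np.array(k["cam_to_world"])[:3,3];return b,(a-b)/np.linalg.norm(a-b)
for p,q in (((200.8,257),(206.4,188.4)),((239.8,288.9),(219.8,228.9))):
    o1,d1=ray(c,*p);o2,d2=ray(d,*q);t=np.linalg.lstsq(np.c_[d1,-d2],o2-o1,rcond=None)[0]
    print("tri",((o1+d1*t[0]+o2+d2*t[1])/2).round(3),np.linalg.norm(o1+d1*t[0]-o2-d2*t[1]).round(4))
for k in(c,d): report(k,["driver","driver_tip","cover_tab","cover_hinge","carriage_knob","plunger"],n=2); 
for k in(c,d): report(k,["slide_box"],spot_in,1)
print(R.from_quat(telemetry.get_obs()["ee_rot"]).as_matrix().round(3))
```

```text
drv scene [0.581 0.336 0.003] [0.449 0.286 0.005]
drv top [0.581 0.334 0.003] [0.45  0.285 0.005]
knob [ 0.554 -0.133  0.048] plunger [ 0.582 -0.047  0.022]
tri [0.581 0.335 0.002] 0.002
tri [0.45  0.286 0.004] 0.0002
driver 0.74 [0.518 0.177 0.005] [270. 249.]
driver 0.59 [ 0.52   0.312 -0.   ] [219. 272.]
driver_tip 0.64 [0.578 0.342 0.006] [199. 258.]
driver_tip 0.63 [ 0.542  0.106 -0.001] [291. 233.]
cover_tab 0.6 [ 0.498 -0.099  0.049] [366. 203.]
cover_hinge 0.68 [ 0.615 -0.077  0.048] [336. 179.]
driver 0.52 [ 0.517  0.316 -0.001] [212. 208.]
driver 0.49 [ 0.518  0.172 -0.   ] [256. 208.]
cover_tab 0.65 [ 0.498 -0.095  0.051] [340. 212.]
cover_hinge 0.62 [ 0.615 -0.079  0.051] [335. 175.]
carriage_knob 0.69 [ 0.639  0.361 -0.001] [199. 171.]
plunger 0.55 [0.642 0.361 0.002] [199. 170.]
slide_box 0.98 [ 0.542 -0.068  0.052] [348. 195.]
slide_box 0.68 [ 0.56  -0.088  0.047] [338. 192.]
[[ 0.     0.937  0.349]
 [-0.     0.349 -0.937]
 [-1.     0.     0.   ]]
```

```bash
r='[0.5,[2.1,3.5,0],[0,0,0]]'; python3 -m crank '[[0.5,[2.1,3.5,0],[0,0,0]],[0.5,[2.1,3.5,0],[0,0,0]],[0.5,[2.1,3.5,0],[0,0,0]],[0.5,[2.1,3.5,0],[0,0,0]],[0.5,[2.1,3.5,0],[0,0,0]],[0.5,[2.1,3.5,0],[0,0,0]],[0.5,[2.1,3.5,0],[0,0,0]],[0.5,[2.1,3.5,0],[0,0,0]],[0.5,[2.1,3.5,0],[0,0,0]],[0.5,[2.1,3.5,0],[0,0,0]],[0.5,[2.1,3.5,0],[0,0,0]],[0.5,[2.1,3.5,0],[0,0,0]]]' 40
python3 -m crank '[[0.5,[0.2,3.9,0],[0,0,0]],[0.5,[0.2,3.9,0],[0,0,0]],[0.5,[0.2,3.9,0],[0,0,0]],[0.5,[0.2,3.9,0],[0,0,0]],[0.5,[0.2,3.9,0],[0,0,0]],[0.5,[0.2,3.9,0],[0,0,0]],[0.5,[0.2,3.9,-1.3],[0,0,0]],[0.5,[0.2,3.9,-1.3],[0,0,0]],[0.5,[0.2,3.9,-1.3],[0,0,0]],[0.5,[0.2,3.9,-1.3],[0,0,0]],[0.5,[0.2,3.9,-1.3],[0,0,0]],[0.5,[0.2,3.9,-1.3],[0,0,0]]]'
```

```text
clock: 3.25
position: [0.471, -0.1638, 0.2318]
ee_rot: [0.403, 0.58, -0.403, 0.581]
ft_force: [1.9, -0.2, -0.4]
grip_width: 0.502
clock: 4.25
position: [0.4944, 0.304, 0.1528]
ee_rot: [0.404, 0.58, -0.404, 0.581]
ft_force: [1.9, -1.5, 0.2]
grip_width: 0.5
```

```bash
python3 -m crank '[[0.5,[0,-0.1,-3],[0,0,0]],[0.5,[0,0,-3],[0,0,0]],[0.5,[0,0,-3],[0,0,0]],[0.5,[0,0,0],[0,0,0]]]'
python3 - <<'E'
from h import *
c=viewer.camera("scene");d=viewer.camera("top")
p=telemetry.get_obs()["position"];print(pix(c,p),pix(d,p),pix(c,[.495,.3025,.005]),pix(d,[.495,.3025,.005]))
a=cv2.resize(c["frame"][200:310,150:300],(600,440),interpolation=cv2.INTER_CUBIC);cv2.imwrite("pics/near.png",a[:,:,::-1])
E
```

```text
clock: 4.58
position: [0.4915, 0.2993, 0.0579]
ee_rot: [0.401, 0.582, -0.406, 0.58]
ft_force: [-1.4, -0.8, -0.8]
grip_width: 0.5
[222.13565915 263.50813769] [210.26185033 213.11668445] [225.94834131 277.09774559] [214.93717237 214.71627501]
```

View pics/near.png

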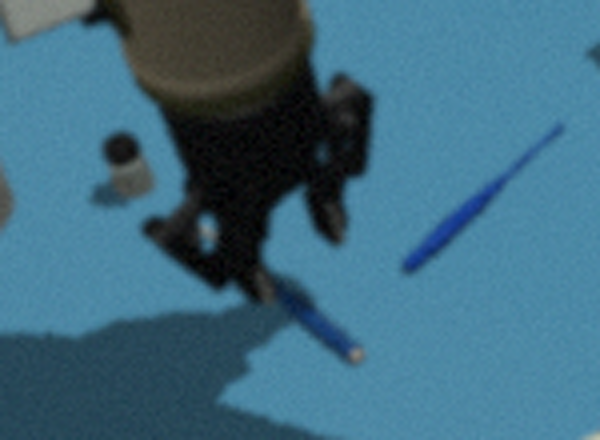

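```bash
python3 -m crank '[[0.6,[0.3,0.3,-2.5],[0,0,0]],[0.7,[0,0,-2],[0,0,0]],[0.7,[0,0,-0.6],[0,0,0]],[0.7,[0,0,0],[0,0,0]]]' 40
python3 -m crank '[[0.7,[0,0,-0.2],[0,0,0]],[1,[0,0,0],[0,0,0]],[1,[0,0,0],[0,0,0]],[1,[0,0,0],[0,0,0]],[1,[0,0,0],[0,0,0]],[1,[0,0,0],[0,0,0]],[1,[0,0,0],[0,0,0]]]' 60
```

```text
clock: 5.02
position: [0.4975, 0.3042, 0.0129]
ee_rot: [0.403, 0.581, -0.404, 0.581]
ft_force: [-0.5, 0.6, -0.2]
grip_width: 0.299
clock: 5.6
position: [0.4974, 0.3044, 0.0105]
ee_rot: [0.403, 0.581, -0.403, 0.581]
ft_force: [-0.1, -0.3, 0.1]
grip_width: -0.003
```

```bash
python3 -m crank '[[0.6,[0,0,0],[0,0,0]],[0.6,[0,0,0],[0,0,0]],[0.6,[0,0,0],[0,0,0]],[0.6,[0,0,-0.4],[0,0,0]],[0.6,[0,0,-0.4],[0,0,0]],[0.6,[0,0,0],[0,0,0]]]'
python3 -m crank '[[1,[0,0,0],[0,0,0]],[1,[0,0,0],[0,0,0]],[1,[0,0,0],[0,0,0]],[1,[0,0,0],[0,0,0]],[1,[0,0,0],[0,0,0]],[1,[0,0,0],[0,0,0]]]' 60
```

```text
clock: 6.1
position: [0.4968, 0.3039, 0.0012]
ee_rot: [0.403, 0.581, -0.404, 0.581]
ft_force: [0.3, -0.1, -0.8]
grip_width: 0.401
clock: 6.6
position: [0.4974, 0.3044, 0.0025]
ee_rot: [0.403, 0.581, -0.403, 0.581]
ft_force: [-0.1, 0.1, 1.6]
grip_width: 0.047
```

```bash
python3 -m crank '[[1,[0,0,1],[0,0,0]],[1,[0,0,3],[0,0,0]],[1,[0,0,3],[0,0,0]],[1,[0,0,3],[0,0,0]],[1,[0,0,0],[0,0,0]]]'
python3 - <<'E'
from h import *
c=viewer.camera("scene");d=viewer.camera("top")
for k in(c,d): report(k,["driver","driver_tip"],n=2)
a=cv2.resize(c["frame"][180:310,150:300],(600,520),interpolation=cv2.INTER_CUBIC);cv2.imwrite("pics/lift.png",a[:,:,::-1])
E
```

```text
clock: 7.02
position: [0.4996, 0.3066, 0.1089]
ee_rot: [0.406, 0.58, -0.401, 0.582]
ft_force: [0.5, 0.5, 0.3]
grip_width: 0.053
driver 0.7 [0.518 0.178 0.005] [270. 249.]
driver 0.56 [0.522 0.314 0.109] [209. 245.]
driver_tip 0.47 [0.544 0.11  0.003] [290. 232.]
driver 0.54 [ 0.518  0.17  -0.001] [257. 208.]
```

View pics/lift.png

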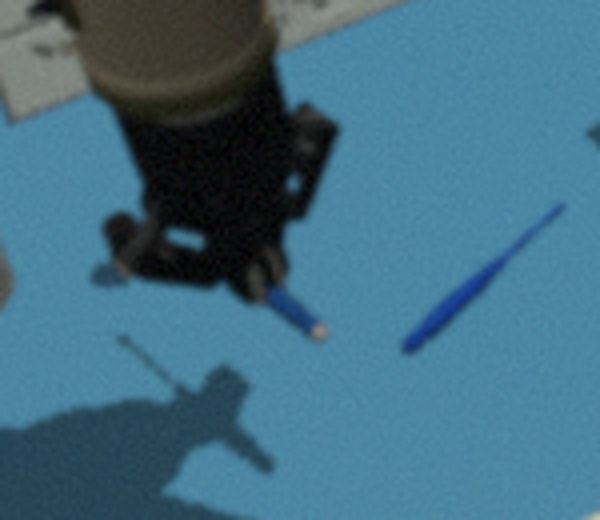

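```bash
python3 -m crank '[[1,[-1,-3.5,0],[0,0,-0.02]],[1,[-1,-3.5,0],[0,0,-0.02]],[1,[-1,-3.5,0],[0,0,-0.02]],[1,[-1,-3.5,0],[0,0,-0.02]],[1,[-1,-3.5,0],[0,0,-0.02]],[1,[-1,-3.5,0],[0,0,-0.02]],[1,[-1,-3.5,0],[0,0,-0.02]],[1,[-1,-3.5,0],[0,0,-0.02]],[1,[-1,-3.5,0],[0,0,-0.02]],[1,[-1,-3.5,0],[0,0,-0.02]],[1,[0,0,0],[0,0,0]],[1,[0,0,0],[0,0,0]]]'
python3 - <<'E'
from h import *
from scipy.spatial.transform import Rotation as R
o=telemetry.get_obs();p=o["position"];z=R.from_quat(o["ee_rot"]).as_matrix()[:,2];y=np.arctan2(z[0],-z[1]);print("yaw",y,p)
c=viewer.camera("scene");d=viewer.camera("top")
for k in(c,d):
    report(k,["driver","driver_tip","cover_tab","cover_hinge","slide_box"],n=2); print(pix(k,p+[.089*np.cos(y),.089*np.sin(y),0]))
a=cv2.resize(c["frame"][150:300,240:420],(540,450),interpolation=cv2.INTER_CUBIC);b=cv2.resize(d["frame"][150:260,270:400],(540,457),interpolation=cv2.INTER_CUBIC)
cv2.imwrite("pics/tab.png",cv2.resize(np.vstack([a,b])[:,:,::-1],(357,600)))
E
```

```text
clock: 8.32
position: [0.3964, -0.0473, 0.1018]
ee_rot: [0.46, 0.537, -0.461, 0.536]
ft_force: [-0.1, 0.6, 0.4]
grip_width: 0.049
yaw 0.1528615814169129 [ 0.39636182 -0.04726375  0.10179665]
driver 0.42 [0.52  0.177 0.002] [270. 249.]
driver 0.38 [ 0.42  -0.045  0.099] [368. 218.]
driver_tip 0.66 [0.543 0.109 0.003] [290. 232.]
cover_tab 0.95 [ 0.5   -0.099  0.053] [366. 201.]
cover_hinge 0.63 [ 0.614 -0.077  0.049] [337. 179.]
slide_box 0.94 [ 0.56  -0.088  0.002] [349. 201.]
[349.94146833 201.30997767]
driver 0.39 [0.517 0.174 0.003] [255. 208.]
cover_tab 0.62 [ 0.502 -0.097  0.05 ] [341. 211.]
cover_hinge 0.57 [ 0.614 -0.081  0.051] [335. 175.]
slide_box 0.66 [ 0.613 -0.08   0.053] [335. 175.]
slide_box 0.65 [ 0.566 -0.086 -0.006] [336. 193.]
[320.53036997 215.0654655 ]
```

View pics/tab.png

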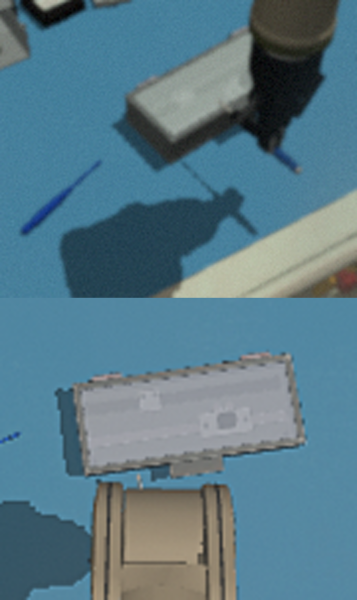

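```bash
python3 -m crank '[[1,[0,0,-2.5],[0,0,0]],[1,[0,0,-2.5],[0,0,0]],[1,[0,0,-2],[0,0,0]],[1,[0,0,0],[0,0,0]],[1,[0.4,-1.6,0],[0,0,0]],[1,[0.4,-1.6,0],[0,0,0]],[1,[0.4,-1.6,0],[0,0,0]],[1,[0.5,-1.6,0],[0,0,0]],[1,[0,0,0],[0,0,0]],[1,[0,0,0],[0,0,0]]]'
```

```text
clock: 9.75
position: [0.4149, -0.1102, 0.0333]
ee_rot: [0.46, 0.537, -0.46, 0.538]
ft_force: [-0.6, 0.8, -0.2]
grip_width: 0.052
```

```bash
python3 -m crank '[[1,[0,0,0.7],[0,0,0]],[1,[0,0,0.7],[0,0,0]],[1,[0.05,0,0.8],[0,0,0]],[1,[0.07,0.02,0.8],[0,0,0]],[1,[0.2,0.03,0.8],[0,0,0]],[1,[0.2,0.03,0.8],[0,0,0]],[1,[0,0,0],[0,0,0]]]'
python3 - <<'E'
from h import *
c=viewer.camera("scene");d=viewer.camera("top")
for k in(c,d): report(k,["cover_tab","driver"],n=2)
a=cv2.resize(c["frame"][150:270,280:420],(560,480),interpolation=cv2.INTER_CUBIC)
cv2.imwrite("pics/lever.png",a[:,:,::-1])
E
```

```text
clock: 10.33
position: [0.421, -0.1089, 0.0803]
ee_rot: [0.46, 0.537, -0.459, 0.539]
ft_force: [1.0, 0.0, -0.5]
grip_width: 0.052
cover_tab 0.89 [ 0.503 -0.1    0.088] [367. 191.]
cover_tab 0.46 [0.636 0.359 0.003] [185. 245.]
driver 0.64 [ 0.441 -0.108  0.077] [383. 209.]
driver 0.55 [0.517 0.176 0.002] [271. 250.]
cover_tab 0.81 [ 0.509 -0.097  0.084] [342. 208.]
driver 0.45 [ 0.521  0.171 -0.002] [257. 207.]
```

View pics/lever.png

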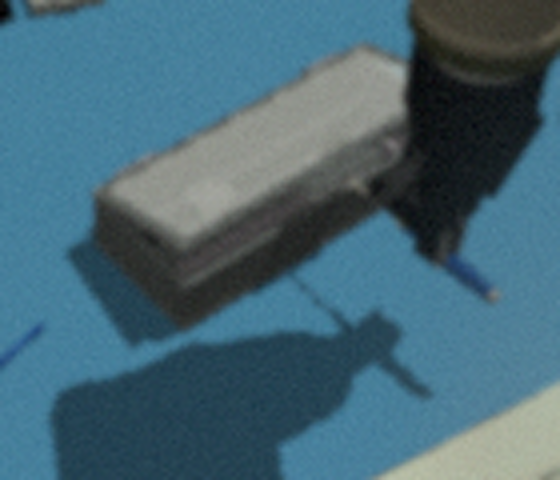

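```bash
python3 -m crank '[[1,[0.38,0.06,1.03],[0,0,0]],[1,[0.48,0.07,0.99],[0,0,0]],[1,[0.57,0.09,0.94],[0,0,0]],[1,[0.66,0.1,0.88],[0,0,0]],[1,[0.74,0.12,0.8],[0,0,0]],[1,[0.82,0.13,0.73],[0,0,0]],[1,[0.88,0.14,0.64],[0,0,0]],[1,[0.94,0.15,0.55],[0,0,0]],[1,[0.99,0.15,0.45],[0,0,0]],[1,[1.03,0.16,0.35],[0,0,0]],[1,[0,0,0],[0,0,0]]]'
python3 - <<'E'
from h import *
c=viewer.camera("scene");d=viewer.camera("top")
for k in(c,d): report(k,["cover_tab","driver","driver_tip","cover_hinge"],n=2)
a=cv2.resize(c["frame"][110:260,270:420],(500,500),interpolation=cv2.INTER_CUBIC)
cv2.imwrite("pics/lever2.png",a[:,:,::-1])
E
```

```text
clock: 11.55
position: [0.497, -0.0966, 0.1533]
ee_rot: [0.46, 0.537, -0.458, 0.539]
ft_force: [0.3, 0.0, -0.4]
grip_width: 0.049
cover_tab 0.56 [ 0.582 -0.083  0.157] [347. 155.]
driver 0.59 [ 0.562 -0.087  0.003] [349. 200.]
driver 0.49 [ 0.518 -0.093  0.149] [364. 171.]
driver_tip 0.68 [ 0.582 -0.078  0.158] [345. 156.]
driver_tip 0.63 [0.544 0.107 0.   ] [290. 232.]
cover_hinge 0.8 [ 0.61  -0.078  0.049] [338. 180.]
cover_hinge 0.28 [ 0.568 -0.045  0.013] [335. 202.]
cover_tab 0.55 [ 0.558 -0.045  0.008] [324. 195.]
driver 0.5 [ 0.521  0.172 -0.001] [256. 207.]
cover_hinge 0.58 [ 0.614 -0.079  0.05 ] [335. 175.]
```

View pics/lever2.png

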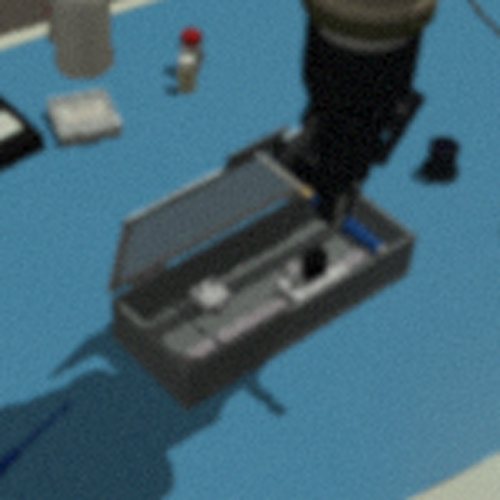

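```bash
python3 -m crank '[[1,[1.06,0.17,0.24],[0,0,0]],[1,[1.08,0.17,0.13],[0,0,0]],[1,[1.09,0.17,0.02],[0,0,0]],[1,[1.09,0.17,-0.09],[0,0,0]],[1,[1.07,0.17,-0.2],[0,0,0]],[1,[0.7,0.1,-0.2],[0,0,0]],[1,[0,0,0],[0,0,0]],[1,[0,0,0],[0,0,0]]]'
python3 - <<'E'
from h import *
c=viewer.camera("scene");d=viewer.camera("top")
for k in(c,d): report(k,["cover_tab","driver_tip","cover_hinge"],n=2)
E
```

```text
clock: 12.72
position: [0.5552, -0.0874, 0.1505]
ee_rot: [0.459, 0.538, -0.459, 0.537]
ft_force: [-0.7, 0.4, -1.8]
grip_width: 0.052
cover_tab 0.78 [ 0.646 -0.078  0.158] [332. 142.]
driver_tip 0.72 [0.545 0.108 0.   ] [290. 232.]
driver_tip 0.64 [ 0.639 -0.068  0.151] [330. 147.]
cover_hinge 0.62 [ 0.611 -0.076  0.048] [337. 180.]
cover_tab 0.56 [ 0.65  -0.074  0.162] [335. 155.]
cover_hinge 0.69 [ 0.617 -0.079  0.051] [335. 174.]
```

```bash
python3 -m crank '[[1,[-1,-0.15,0],[0,0,0]],[1,[-2.3,-0.35,0],[0,0,0]],[1,[-2.3,-0.35,0],[0,0,0]],[1,[-2.4,-0.3,0],[0,0,0]],[1,[0.2,3,0],[0,0,0]],[1,[0.2,3.6,0],[0,0,0.025]],[1,[0.2,3.6,0],[0,0,0.025]],[1,[0.2,3.6,0],[0,0,0.025]],[1,[0.2,3.6,0],[0,0,0.025]],[1,[0.2,3.6,0],[0,0,0.025]],[1,[0.2,3.6,0],[0,0,0.025]],[1,[0.2,3.6,0],[0,0,0.025]]]'
python3 -m crank '[[1,[0.2,3.6,0],[0,0,0.025]],[1,[0.2,3.6,0],[0,0,0]],[1,[0.2,3.6,0],[0,0,0]],[1,[0.2,1.4,-2],[0,0,0]],[1,[0,0,-3],[0,0,0]],[1,[0,0,-3],[0,0,0]],[1,[0,0,-3],[0,0,0]],[1,[0,0,0],[0,0,0]],[1,[0,0,0],[0,0,0]]]'
```

```text
clock: 14.12
position: [0.4908, 0.184, 0.1511]
ee_rot: [0.41, 0.576, -0.41, 0.576]
ft_force: [0.4, -0.6, -0.6]
grip_width: 0.046
clock: 14.87
position: [0.4983, 0.304, 0.0404]
ee_rot: [0.402, 0.581, -0.404, 0.58]
ft_force: [0.0, 0.8, 0.5]
grip_width: 0.054
```

```bash
python3 -m crank '[[1,[0,0,-1.5],[0,0,0]],[1,[0,0,-1.5],[0,0,0]],[1,[0,0,-0.4],[0,0,0]],[1,[0,0,-0.3],[0,0,0]],[1,[0,0,0],[0,0,0]],[1,[0,0,0],[0,0,0]]]'
```

```text
clock: 15.37
position: [0.4996, 0.3051, 0.0044]
ee_rot: [0.404, 0.581, -0.403, 0.581]
ft_force: [-0.3, 0.7, -1.0]
grip_width: 0.052
```

```bash
python3 -m crank '[[1,[0,0,-0.15],[0,0,0]],[1,[0,0,0],[0,0,0]],[0.85,[0,0,0],[0,0,0]],[0.7,[0,0,0],[0,0,0]],[0.6,[0,0,0],[0,0,0]],[0.6,[0,0,0],[0,0,0]],[0.6,[0,0,1],[0,0,0]],[0.6,[0,0,3],[0,0,0]],[0.6,[0,0,3.5],[0,0,0]],[0.6,[0,0,3.5],[0,0,0]],[0.6,[0,0,3.5],[0,0,0]],[0.6,[0,0,0],[0,0,0]]]'
python3 - <<'E'
from h import *
c=viewer.camera("scene");d=viewer.camera("top")
for k in(c,d): report(k,["driver","driver_tip","carriage_knob","carriage_notch","plunger_line","plunger","cover_tab"],n=2)
a=cv2.resize(d["frame"][130:240,180:390],(756,396),interpolation=cv2.INTER_CUBIC)
b=cv2.resize(c["frame"][160:240,280:390],(756,550),interpolation=cv2.INTER_CUBIC)
cv2.imwrite("pics/open.png",cv2.resize(np.vstack([a,b])[:,:,::-1],(480,600)))
E
```

```text
clock: 16.37
position: [0.5016, 0.3074, 0.1553]
ee_rot: [0.406, 0.579, -0.4, 0.582]
ft_force: [-0.1, 0.8, 0.4]
grip_width: 0.401
driver 0.65 [0.521 0.312 0.001] [219. 272.]
driver 0.54 [0.517 0.18  0.004] [269. 250.]
driver_tip 0.67 [ 0.567 -0.047  0.01 ] [336. 203.]
driver_tip 0.65 [0.58  0.34  0.004] [200. 258.]
carriage_knob 0.51 [ 0.555 -0.132  0.045] [364. 186.]
carriage_knob 0.28 [ 0.648 -0.078  0.159] [332. 142.]
carriage_notch 0.66 [ 0.572 -0.131  0.019] [360. 189.]
plunger_line 0.48 [ 0.567 -0.045  0.012] [335. 203.]
plunger_line 0.39 [ 0.523  0.314 -0.   ] [218. 271.]
plunger 0.65 [ 0.56  -0.053  0.008] [339. 204.]
plunger 0.34 [0.521 0.313 0.   ] [219. 272.]
cover_tab 0.93 [ 0.648 -0.075  0.161] [331. 141.]
driver 0.65 [ 0.521  0.317 -0.002] [211. 207.]
driver 0.55 [ 0.519  0.175 -0.001] [255. 208.]
carriage_knob 0.75 [ 0.558 -0.134  0.048] [353. 193.]
carriage_knob 0.74 [ 0.558 -0.044  0.009] [323. 195.]
carriage_notch 0.73 [ 0.618 -0.077  0.051] [334. 174.]
carriage_notch 0.55 [ 0.574 -0.127  0.012] [349. 190.]
plunger_line 0.37 [ 0.569 -0.049  0.016] [325. 191.]
plunger 0.54 [ 0.56  -0.047  0.011] [324. 194.]
plunger 0.4 [ 0.568 -0.046  0.015] [324. 192.]
cover_tab 0.92 [ 0.65  -0.075  0.16 ] [335. 155.]
cover_tab 0.34 [ 0.566 -0.088 -0.001] [337. 193.]
```

View pics/open.png

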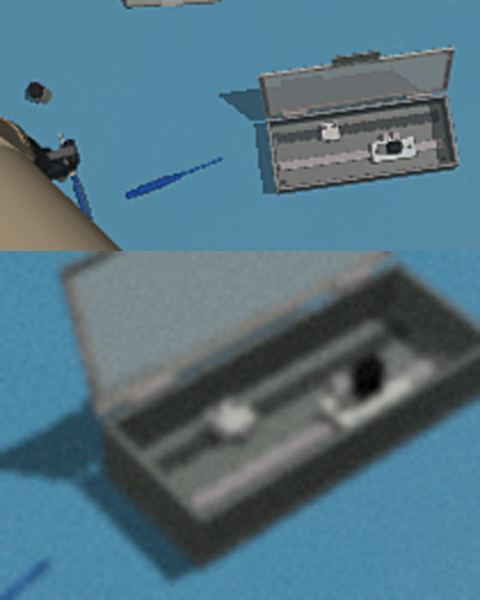

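```bash
python3 -m crank '[[0.4,[0,-2,0],[0,0,0]],[0.4,[0.1,-3.8,0],[0,0,-0.02]],[0.4,[0.1,-3.8,0],[0,0,-0.02]],[0.4,[0.1,-3.8,0],[0,0,-0.02]],[0.4,[0.1,-3.8,0],[0,0,-0.02]],[0.4,[0.1,-3.8,0],[0,0,-0.02]],[0.4,[0.1,-3.8,0],[0,0,-0.02]],[0.4,[0.1,-3.8,0],[0,0,-0.02]],[0.4,[0.1,-3.8,0],[0,0,-0.02]],[0.4,[0.1,-3.8,0],[0,0,-0.02]],[0.4,[0.1,-3.8,0],[0,0,-0.02]],[0.4,[0.1,-3.8,0],[0,0,0]]]'
python3 -m crank '[[0.4,[2.2,0,0],[0,0,0]],[0.4,[2.2,0,0],[0,0,0]],[0.4,[0,0,-2.5],[0,0,0]],[0.4,[0,0,-2.5],[0,0,0]],[0.4,[0,0,0],[0,0,0]],[0.4,[0,0,0],[0,0,0]]]'
```

```text
clock: 18.17
position: [0.5101, -0.1351, 0.1477]
ee_rot: [0.46, 0.537, -0.46, 0.538]
ft_force: [0.5, -0.5, 0.2]
grip_width: 0.599
clock: 18.67
position: [0.5535, -0.1329, 0.0968]
ee_rot: [0.459, 0.539, -0.46, 0.537]
ft_force: [0.7, -0.8, 0.4]
grip_width: 0.596
```

```bash
python3 -m crank '[[0.4,[0.2,0,-2],[0,0,0]],[0.4,[0,0,-2],[0,0,0]],[0.4,[0,0,-1.2],[0,0,0]],[0.4,[0,0,-1],[0,0,0]],[0.4,[0,0,-0.6],[0,0,0]],[0.4,[0,0,0],[0,0,0]]]'
python3 - <<'E'
from h import *
o=telemetry.get_obs();print(o["ft_force"],o["position"])
c=viewer.camera("scene");d=viewer.camera("top")
for k in(c,d): report(k,["carriage_knob","carriage_notch","plunger","plunger_line"],n=1);print(pix(k,o["position"]+[0,0,.02]))
cv2.imwrite("pics/knob.png",cv2.resize(c["frame"][140:240,280:410],(650,500),interpolation=cv2.INTER_CUBIC)[:,:,::-1])
E
```

```text
clock: 19.17
position: [0.556, -0.1331, 0.029]
ee_rot: [0.459, 0.538, -0.459, 0.537]
ft_force: [-0.8, 0.0, 0.4]
grip_width: 0.598
[-0.77800863  0.04591422  0.42415935] [ 0.55604612 -0.13313285  0.02904346]
carriage_knob 0.59 [ 0.56  -0.132  0.043] [363. 186.]
carriage_notch 0.42 [ 0.572 -0.131  0.017] [360. 189.]
plunger 0.49 [ 0.557 -0.051  0.007] [339. 205.]
plunger_line 0.52 [ 0.57  -0.05   0.012] [336. 201.]
[364.60214473 184.76368524]
carriage_knob 0.22 [ 0.627 -0.33   0.001] [412. 174.]
plunger 0.58 [ 0.521  0.315 -0.004] [212. 207.]
plunger_line 0.68 [ 0.508 -0.359 -0.002] [422. 211.]
[352.50281743 193.61871281]
```

View pics/knob.png

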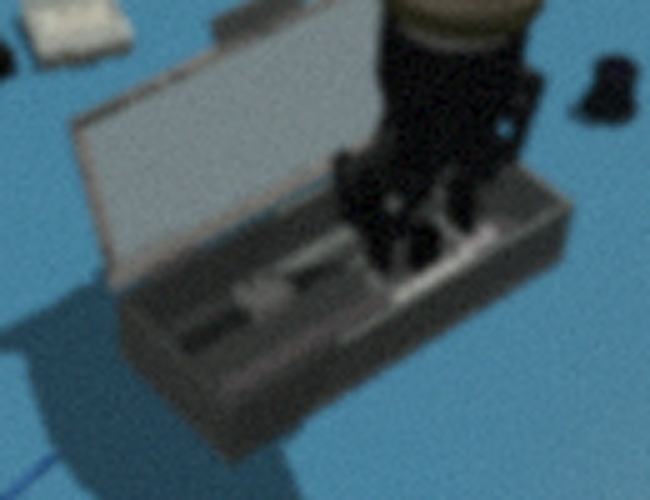

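Fingers straddle the knob (crop (425,240)) with clearance on both sides. Closing.

```bash
python3 -m crank '[[0.6,[0,0,0],[0,0,0]],[0.8,[0,0,0],[0,0,0]],[1,[0,0,0],[0,0,0]],[1,[0,0,0],[0,0,0]],[1,[0,0,0],[0,0,0]],[1,[0,0,0],[0,0,0]],[1,[0,0,0],[0,0,0]]]' 60
```

```text
clock: 20.25
position: [0.5564, -0.1332, 0.0296]
ee_rot: [0.459, 0.538, -0.459, 0.538]
ft_force: [-2.5, 0.1, 6.0]
grip_width: 0.218
```

```bash
python3 -m crank '[[1,[0,0,0.1],[0,0,0]],[1,[-0.07,0.45,0],[0,0,0]],[1,[-0.1,0.7,0],[0,0,0]],[1,[-0.1,0.7,0],[0,0,0]],[1,[0,0,0],[0,0,0]],[1,[0,0,0],[0,0,0]]]'
python3 -m crank '[[1,[-0.11,0.7,0],[0,0,0]],[1,[-0.11,0.7,0],[0,0,0]],[1,[-0.11,0.7,0],[0,0,0]],[1,[-0.11,0.7,0],[0,0,0]],[1,[-0.11,0.7,0],[0,0,0]],[1,[0,0,0],[0,0,0]],[1,[0,0,0],[0,0,0]]]'
```

```text
clock: 20.75
position: [0.5533, -0.113, 0.0298]
ee_rot: [0.459, 0.538, -0.459, 0.538]
ft_force: [4.8, 1.9, -12.6]
grip_width: 0.218
clock: 21.33
position: [0.5483, -0.0782, 0.0299]
ee_rot: [0.459, 0.538, -0.458, 0.538]
ft_force: [8.1, 1.9, -16.3]
grip_width: 0.218
```

```bash
python3 -m crank '[[1,[0.04,0,-0.08],[0,0,0]],[1,[-0.03,0.2,0],[0,0,0]],[1,[-0.03,0.2,0],[0,0,0]],[1,[-0.03,0.2,0],[0,0,0]],[1,[0,0,0],[0,0,0]],[1,[0,0,0],[0,0,0]]]'
for i in 1; do python3 -m crank '[[1,[-0.03,0.2,0],[0,0,0]],[1,[0,0,0],[0,0,0]]]'; python3 -m crank '[[1,[-0.03,0.2,0],[0,0,0]],[1,[0,0,0],[0,0,0]]]';python3 -m crank '[[1,[-0.03,0.2,0],[0,0,0]],[1,[0,0,0],[0,0,0]]]'; python3 -m crank '[[1,[-0.03,0.2,0],[0,0,0]],[1,[0,0,0],[0,0,0]]]'; done
```

```text
clock: 21.83
position: [0.5477, -0.0732, 0.0298]
ee_rot: [0.459, 0.538, -0.459, 0.538]
ft_force: [4.1, 2.3, -5.5]
grip_width: 0.216
clock: 22.0
position: [0.5475, -0.0714, 0.0298]
ee_rot: [0.459, 0.538, -0.459, 0.538]
ft_force: [3.5, 1.0, -4.9]
grip_width: 0.216
clock: 22.17
position: [0.5472, -0.0694, 0.0298]
ee_rot: [0.459, 0.538, -0.459, 0.538]
ft_force: [3.7, -0.3, -5.1]
grip_width: 0.215
clock: 22.33
position: [0.5468, -0.0673, 0.0297]
ee_rot: [0.459, 0.538, -0.459, 0.538]
ft_force: [5.2, 1.1, -4.7]
grip_width: 0.218
clock: 22.5
position: [0.5465, -0.0653, 0.0298]
ee_rot: [0.459, 0.538, -0.459, 0.538]
ft_force: [4.4, 1.4, -4.5]
grip_width: 0.217
```

```bash
python3 -m crank '[[1,[-0.03,0.2,0],[0,0,0]],[1,[0,0,0],[0,0,0]]]'; python3 -m crank '[[1,[-0.03,0.2,0],[0,0,0]],[1,[0,0,0],[0,0,0]]]';python3 -m crank '[[1,[-0.015,0.1,0],[0,0,0]],[1,[0,0,0],[0,0,0]]]'; python3 -m crank '[[1,[-0.015,0.1,0],[0,0,0]],[1,[0,0,0],[0,0,0]]]'
```

```text
clock: 22.67
position: [0.5464, -0.0644, 0.0298]
ee_rot: [0.459, 0.537, -0.46, 0.538]
ft_force: [5.4, -3.4, -4.4]
grip_width: 0.214
clock: 22.83
position: [0.5462, -0.0636, 0.0298]
ee_rot: [0.459, 0.536, -0.46, 0.538]
ft_force: [7.2, -5.6, -6.0]
grip_width: 0.219
clock: 23.0
position: [0.5462, -0.0634, 0.0298]
ee_rot: [0.459, 0.536, -0.46, 0.538]
ft_force: [8.2, -8.5, -7.3]
grip_width: 0.214
clock: 23.17
position: [0.5461, -0.0632, 0.0298]
ee_rot: [0.459, 0.536, -0.461, 0.538]
ft_force: [7.3, -10.6, -6.7]
grip_width: 0.214
```

```bash
python3 -m crank '[[1,[-0.015,0.1,0],[0,0,0]],[1,[0,0,0],[0,0,0]]]'; python3 -m crank '[[1,[-0.015,0.1,0],[0,0,0]],[1,[0,0,0],[0,0,0]]]';python3 -m crank '[[1,[-0.015,0.1,0],[0,0,0]],[1,[0,0,0],[0,0,0]]]'
```

```text
clock: 23.33
position: [0.546, -0.0619, 0.0298]
ee_rot: [0.459, 0.536, -0.461, 0.538]
ft_force: [6.8, -8.4, -6.7]
grip_width: 0.218
clock: 23.5
position: [0.5456, -0.0593, 0.0298]
ee_rot: [0.459, 0.537, -0.46, 0.538]
ft_force: [4.8, -3.5, -5.9]
grip_width: 0.219
clock: 23.67
position: [0.5453, -0.0569, 0.0297]
ee_rot: [0.459, 0.537, -0.459, 0.538]
ft_force: [4.2, -0.3, -1.5]
grip_width: 0.218
```

```bash
python3 -m crank '[[1,[-0.015,0.1,0],[0,0,0]],[1,[0,0,0],[0,0,0]]]'; python3 -m crank '[[1,[-0.015,0.1,0],[0,0,0]],[1,[0,0,0],[0,0,0]]]';python3 -m crank '[[1,[-0.015,0.1,0],[0,0,0]],[1,[0,0,0],[0,0,0]],[1,[0,0,0],[0,0,0]]]'
```

```text
clock: 23.83
position: [0.545, -0.055, 0.0298]
ee_rot: [0.459, 0.538, -0.459, 0.538]
ft_force: [2.8, 1.9, -2.6]
grip_width: 0.213
clock: 24.0
position: [0.5448, -0.0537, 0.0297]
ee_rot: [0.459, 0.538, -0.459, 0.538]
ft_force: [2.8, 3.1, -1.3]
grip_width: 0.215
clock: 24.25
position: [0.5447, -0.0525, 0.0297]
ee_rot: [0.459, 0.538, -0.459, 0.538]
ft_force: [4.8, 3.8, -5.5]
grip_width: 0.223
```

```bash
python3 -m crank '[[1,[-0.015,0.1,0],[0,0,0]],[1,[0,0,0],[0,0,0]],[1,[0,0,0],[0,0,0]]]'; python3 -m crank '[[1,[-0.007,0.05,0],[0,0,0]],[1,[0,0,0],[0,0,0]],[1,[0,0,0],[0,0,0]]]'
```

```text
clock: 24.5
position: [0.5446, -0.0517, 0.0297]
ee_rot: [0.459, 0.538, -0.459, 0.538]
ft_force: [4.7, 2.8, -3.3]
grip_width: 0.216
clock: 24.75
position: [0.5446, -0.0516, 0.0297]
ee_rot: [0.459, 0.538, -0.459, 0.538]
ft_force: [4.7, 0.8, -2.9]
grip_width: 0.215
```

```bash
python3 -m crank '[[1,[0,0,0],[0,0,0]],[1,[0,0,0],[0,0,0]],[1,[0,0,0],[0,0,0]],[1,[0,0,0],[0,0,0]]]'
python3 - <<'E'
from h import *
c=viewer.camera("scene");d=viewer.camera("top")
for k in(c,d): report(k,["carriage_knob","carriage_notch","plunger_line","cover_tab","driver","loupe_by","tape_by","vial_by"],n=2)
a=cv2.resize(c["frame"][120:300,180:420],(600,450),interpolation=cv2.INTER_CUBIC)
cv2.imwrite("pics/end.png",a[:,:,::-1])
E
```

```text
clock: 25.08
position: [0.5445, -0.0516, 0.0297]
ee_rot: [0.459, 0.538, -0.459, 0.538]
ft_force: [4.7, 2.2, -3.3]
grip_width: 0.214
carriage_knob 0.53 [ 0.544 -0.052  0.044] [342. 199.]
carriage_notch 0.72 [ 0.56  -0.048  0.017] [337. 203.]
plunger_line 0.38 [ 0.568 -0.046  0.011] [335. 203.]
cover_tab 0.85 [ 0.648 -0.078  0.161] [332. 141.]
driver 0.75 [0.518 0.18  0.   ] [269. 250.]
driver 0.52 [0.52  0.313 0.001] [218. 272.]
loupe_by 0.52 [ 0.626 -0.325 -0.001] [400. 161.]
tape_by 0.67 [ 0.51  -0.36   0.001] [434. 179.]
vial_by 0.5 [0.638 0.359 0.001] [185. 245.]
cover_tab 0.59 [ 0.649 -0.077  0.161] [336. 155.]
driver 0.56 [0.52  0.173 0.   ] [256. 207.]
driver 0.47 [ 0.521  0.317 -0.004] [212. 207.]
loupe_by 0.7 [ 0.624 -0.327 -0.001] [411. 175.]
tape_by 0.76 [ 0.509 -0.36  -0.002] [422. 211.]
vial_by 0.43 [0.638 0.361 0.   ] [199. 171.]
```

View pics/end.png

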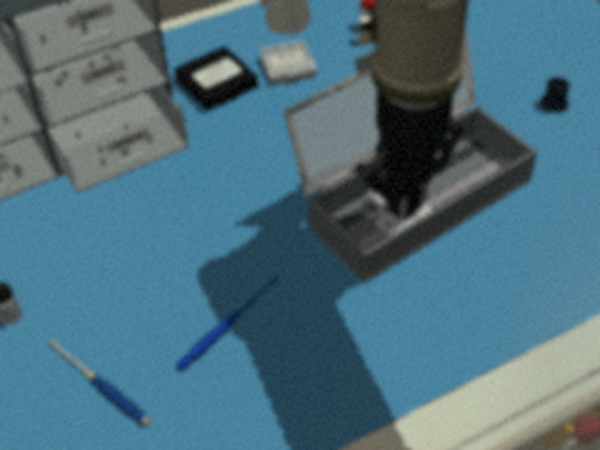

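```bash
python3 -m crank '[[1,[0,0.04,0],[0,0,0]],[1,[0,0,0],[0,0,0]],[1,[0,0,0],[0,0,0]]]'; python3 -c "
from workcell import manip; print(manip.hand_in())"
```

```text
clock: 26.23
position: [0.5446, -0.0516, 0.0297]
ee_rot: [0.459, 0.538, -0.459, 0.538]
ft_force: [5.9, 1.8, -3.8]
grip_width: 0.219
the job is handed in; nothing more can be done
None
```

The job is done and handed in at about 26 s, with the gripper still holding the carriage's knob.

- **Cover:** I levered it up by its tab with the tip of the navy-handled, steel-shank screwdriver, not the all-blue one. The fingers stayed about 9 cm behind the tip. The cover stands at about 1.87 rad, measured from the camera images.
- **Screwdriver:** it lies flat on the bench again, within a few millimetres of where it started.
- **Carriage:** I slid it about 82 mm towards the plunger.
  - **Pin and crest:** resistance rose to about 10 N as the leading pin met the ball. It faded past the crest, then turned into a pull forwards.
  - **In the notch:** the carriage stopped moving about 13.5 mm after contact (14 mm expected), and two more small forward nudges did not shift it.
  - **Camera check:** the images put the notch within about 1 mm of the plunger line, though they are only good to about 4 mm.
- **Other things:** loupe, tape and vial show no movement beyond measuring error.

**Not as planned:**
- My first close on the screwdriver was about 8 mm too high and caught nothing, so I reopened, lowered and gripped it.
- The grip reading on the screwdriver was about 4 mm, not the 7 mm stated, but it held throughout.
- A sideways force of about 6 N on the knob and a downward one of about 4 N remained at the end.

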